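# Weigh a canister with nested cup weights on the kitchen balance

## Robot

A 6-joint arm with a two-finger parallel gripper is mounted at the origin on the work surface. World frame = base frame: x ahead of the robot, y to its left, z up, the work surface at z = 0. Lengths are in mm, angles in rad, forces in N, time in s.
With the tool pointing down it reaches from about 275 to 750 mm from the base axis. Payload 10.2 kg.
Tool frame: the origin (TCP) lies at the very end of the fingers, on their centre line; the grasp point (between the pads) lies 19 mm behind it (ctrl.hold_point_z is the distance from the TCP to the grasp point, in mm); z points along the fingers, y is the direction in which the jaws open and shut (so a half turn about z gives the same grasp; the last joint's range is limited). The gripper opens to 85 mm and grips with 20 to 120 N. Pads are 22 mm wide; open, the fingers measure 114 mm over their backs; the gripper's body (76 mm by 85 mm) begins 54 mm behind the grasp point. The pads swing forward as they close: fully open they stand 13 mm farther back than shut.
Start: joints at [1.055, 0.313, 1.498, -0, 1.331, -0.223], TCP at [151.546, 502.658, 231.294] pointing down, gripper open.
Joint ranges: [-2.94, 2.94], [-0.97, 2.17], [0.19, 2.56], [-1.23, 4.37], [0.02, 3.11], [-2.88, 2.88]. Speed limits (rad/s): [2.39, 2.39, 3.01, 3.14, 3.14, 3.14].

## Interface

Orientations are given as a unit quaternion [w, x, y, z].
In Python, from rig import readout, cams, workorder, spotter, ctrl gives the robot as it stands.
- The arm moves only by the tool step_arm, never from a script. Its argument "plan" is text: rows parted by semicolons, each of 5 numbers parted by spaces: the shift along the tool's x, y, z in cm, then the turn about the tool's z in degrees, then the opening in per cent of the stroke, from 0 (shut) to 100 (fully open). In form: x y z twist gripper; .... A call has 1 to 10 rows; each row is the pose to reach, as a shift and turn from the pose commanded when the call began, along the tool's axes at that moment; what a row does not reach only later rows make up. A row lasts 1/10 s, in which the tool goes at most 50 mm and 8.59 degrees, less where a joint would pass 70% of its speed; a pose out of reach is approached as far as the arm can. A call with a gripper value outside its range is refused whole. The fingers move at their own pace and stop on an object; "grip_force" is the grip in N (left out, the last holds). Time passes only in rows, so rows that repeat a pose let the fingers close. It gives the time, the measured TCP pose, the force and the opening at its end, in the units of the state.
- readout.sense(): the state, without advancing time (a new reading comes with each control period).
- cams.capture(name): name is "scene" or "top" or "wrist"; returns (picture, depth): 384x512x3 uint8, red, green, blue; 384x512 float32, mm along the optical axis (not along the pixel's ray), 0 where there is no reading.
- cams.camera_info(name): a dict with "vfov" (degrees; the focal length in pixels is half the picture's height over the tangent of half this angle, whatever the lens; pixels are square), "cx", "cy" (the principal point, pixels), "k1" (the pictures are not rectified: a ray, as slopes to the right and down, at radius r is drawn at 1 + k1 r^2 times it, then the intrinsics apply), "rvec" (rotation vector, rad) and "tvec" (3), from world to camera coordinates, as OpenCV has them. Camera axes: x right, y down, z forward; pixel columns grow to the right and rows downward; lengths in mm; the calibration is good to about 2 mm. A picture is of the moment at which its call begins: read the wrist's pose just before it. camera_info takes no time and is no camera call; for the wrist camera it gives the pose at the moment of the call.
- workorder.finish_job(): hands the job in, once; it reports no verdict.
Trained networks look in the newest picture that a camera, given by its name, has taken for a name from the list of things; names that differ only in an ending like _2 or _b are one class to them, and where a whole thing is asked for, a point or a joint stands for the part that bears it (a point fixed in the world has none). Each returns a list of dicts, best first, with "conf" (0 to 1); they miss things now and then, are a little off and sometimes report something else, mostly with a low value. They report only what shows in the picture. A call takes as long as a camera call. They do not tell look-alikes from the thing itself.
- spotter.regions_of(camera, target): "pixels" (384x512 bool, what is visible of it) and "extent" ([centre column, centre row, width, height] in pixels, round what is visible of it).
The state is a dict: "time_s": time; "joints": joint angles; "dq": joint speeds; "tau": joint torques, N m; "eef_pos": TCP position; "ee_rot": TCP orientation; "force": force on the tool from outside, world axes, zero at the start; "wrist_torque": the same for the moment, N m; "grip_width": opening from 0.0 (shut) to 1.0 (fully open).
Only numpy, scipy, OpenCV 4.12 (cv2) and the standard library are available. Lean on these libraries where they do the work, as an engineer would, in place of code of your own. Each camera call takes 0.05 s, during which the arm holds its last target. There are 200 camera calls.

## Task

Weigh the canister that stands in the lowered pan of the kitchen balance: lift brass cup weights straight off the top of their nested stack, one after another, and stand them upright in the empty pan until the beam comes level and stays there. Use only as many as it takes, leave the spare weights nested on their cork mat, and do not touch the canisters or disturb the other things on the counter.

Things in the scene. Friction and masses are not known exactly. Their poses are not given: they have to be found in the camera images.
- beam (a joint): Tilt of the balance beam, rad: 0 level, positive = canister pan down and weight pan up; stops at +-0.14, starts at +0.14. A weak spring (1 N m/rad) draws it level: it lies on a stop when the loads differ by over about 120 g, and settles in about 1 s. Its red pointer stands by a white plate with a green mark at the middle.
- weight_pan (a point): Centre of the floor (upper face) of the empty pan, on the balance's -y side. Round aluminium dish, flat over 140 mm diameter, rim 8 mm above the floor: two weights can stand side by side anywhere in it. It moves up and down with the beam but never tilts: floor 68 mm above the counter when level, 85 mm at the start.
- jar_pan (a point): The same point of the equal pan that holds a canister, on the +y side, 240 mm from weight_pan along the beam; starts lowered, floor 51 mm above the counter. Arms are equal; where a load stands in a pan does not matter. Balance: white base 130 x 300 x 22 mm, pointer plate between the pans 116 mm high.
- weight_top: Top brass cup weight; all three are equal, 300 g, 46 mm tall, origin at the centre of the underside, z up. From 22.5 to 46 mm it is a straight open cup, 56 mm outside, wall 3 mm; below is a solid tapered foot (39 to 46 mm wide) that sits 22 mm deep in the cup below with about 2 mm play. Stack pitch 24 mm: a 22 mm high band is free to grip.
- weight_middle: The same kind of cup weight; starts in the middle of the stack.
- weight_bottom: The same kind of cup weight; starts at the bottom of the stack, on the mat. It is never needed.
- mat_top (a point): Centre of the upper face of the fixed round cork mat (100 mm diameter, 6 mm high) on which the stack stands.
- jar_white: White ceramic canister with wooden lid, 66 mm diameter, 94 mm tall with its knob; origin at the centre of its underside. Of the two canisters one weighs about as much as one cup weight and the other about as much as two, within 4 percent; either may be in the pan.
- jar_blue: Blue ceramic canister of the same shape, origin at the centre of its underside. The canister that is not in the pan stands on a wooden riser 51 mm high at the left.
- soap: Green soap bottle, 60 mm diameter, 130 mm tall, origin under its centre; bystander.
- mug: Steel mug, 74 mm diameter, 85 mm tall, origin under its centre; bystander.
- brush: Dish brush lying flat, 200 mm long; bystander.
Things that resemble listed ones, but are neither listed nor needed, are in the scene too. What is shaped like the weight_top but purple is not meant.

How it is judged:
By the outcome, as a careful person would: the job done as asked, in the order asked, and still so for the second after the job is handed in, with the robot touching nothing.
It also fails if it takes over 48 s, if anything falls off the work surface, if the arm or the gripper's body presses on something with over 40 N, if the wrist force passes 120 N, or if a joint passes its speed limit or range.

## Working session

There is one attempt and no reset: what is moved stays moved. The work goes in short steps, Python scripts to look and compute and a tool call to move; the robot and the scene stay as the last step left them, time stands still between calls to the robot, and variables do not carry over. Pictures are saved under pics/ and viewed, about 8 in all and at most 12, crops included, and the job is handed in when it is done.

Besides the shell and the picture viewer there is one more tool, called as name(argument=value, ...) on one line, values as JSON. step_arm: Moves the arm, as the interface text tells. Its arguments: {"type":"object","properties":{"plan":{"type":"string"},"grip_force":{"type":"number"}},"required":["plan"]}

```bash
mkdir -p pics
cat > h.py <<'E'
import numpy as np, cv2
from rig import readout, cams, workorder, spotter, ctrl
def cap(n,f=None):
    ci=cams.camera_info(n); p,d=cams.capture(n)
    if f: cv2.imwrite('pics/'+f,cv2.cvtColor(p,cv2.COLOR_RGB2BGR))
    return p,d,ci
def world(ci,d,us,vs):
    f=192/np.tan(np.radians(ci['vfov'])/2)
    us=np.asarray(us,float);vs=np.asarray(vs,float)
    K=np.array([[f,0,ci['cx']],[0,f,ci['cy']],[0,0,1]])
    x=(us-ci['cx'])/f;y=(vs-ci['cy'])/f;a,b=x.copy(),y.copy()
    for _ in range(10):
        s=1+ci['k1']*(a*a+b*b);a=x/s;b=y/s
    z=d[vs.astype(int),us.astype(int)]
    R=cv2.Rodrigues(np.array(ci['rvec'],float))[0]
    P=np.stack([a*z,b*z,z],1)-np.array(ci['tvec'],float).ravel()
    return (P@R)[z>0]
E
python3 - <<'E'
from h import *
s=readout.sense();print(s['eef_pos'],s['ee_rot'],ctrl.hold_point_z)
for c in ['top','scene']:
    p,d,ci=cap(c,c+'1.png');print(c,ci)
    for t in ['weight_top','weight_pan','jar_pan','jar_white','jar_blue','soap','mug','brush','beam']:
        for r in spotter.regions_of(c,t)[:4]:
            v,u=np.nonzero(r['pixels']);w=world(ci,d,u,v)
            print(t,round(r['conf'],2),np.round(r['extent']),np.round(np.percentile(w,[3,50,97],axis=0)).tolist() if len(w) else '')
E
```

```text
[151.41321413 502.42887413 230.7336469 ] [-2.36222453e-04  1.45870884e-01  9.89303427e-01 -5.99030509e-04] 18.700000000000003
top {'vfov': 51.23156667386677, 'cx': 250.62440210934764, 'cy': 196.83894437277672, 'k1': 0.029856090497360196, 'rvec': array([ 2.14327603, -2.13074613,  0.19337694]), 'tvec': array([  54.19942564,  554.58865529, 1004.92804522])}
weight_top 0.89 [407. 183.  23.  19.] [[576.0, -384.0, 3.0], [602.0, -363.0, 27.0], [626.0, -332.0, 47.0]]
weight_top 0.79 [351. 177.  20.  24.] [[594.0, -231.0, 1.0], [621.0, -208.0, 26.0], [645.0, -179.0, 48.0]]
weight_top 0.77 [378. 259.  26.  22.] [[372.0, -300.0, -0.0], [396.0, -278.0, 26.0], [420.0, -248.0, 47.0]]
weight_top 0.76 [380. 213.  27.  20.] [[482.0, -287.0, 74.0], [507.0, -263.0, 81.0], [532.0, -233.0, 102.0]]
weight_pan 0.66 [281. 220.  58.  61.] [[420.0, -83.0, 82.0], [487.0, -14.0, 86.0], [557.0, 54.0, 94.0]]
jar_pan 0.95 [187. 203.  63.  61.] [[468.0, 151.0, 49.0], [528.0, 214.0, 53.0], [606.0, 289.0, 61.0]]
jar_white 0.65 [184. 200.  35.  30.] [[507.0, 188.0, 53.0], [535.0, 214.0, 134.0], [567.0, 247.0, 146.0]]
j
[... 1475 characters left out ...]
ite 0.88 [313. 168.  26.  36.] [[521.0, 187.0, 61.0], [558.0, 207.0, 114.0], [568.0, 239.0, 143.0]]
jar_blue 0.97 [402. 163.  32.  38.] [[562.0, 422.0, 58.0], [597.0, 437.0, 109.0], [612.0, 474.0, 141.0]]
soap 0.97 [191. 276.  37.  60.] [[731.0, -148.0, 9.0], [756.0, -122.0, 80.0], [767.0, -95.0, 130.0]]
mug 0.83 [313. 241.  42.  54.] [[689.0, 101.0, 4.0], [735.0, 134.0, 55.0], [760.0, 171.0, 85.0]]
brush 0.56 [330. 147.  60.  12.] [[300.0, 293.0, 0.0], [346.0, 412.0, 17.0], [365.0, 483.0, 23.0]]
beam 0.92 [262. 181. 160.  45.] [[417.0, -78.0, 49.0], [512.0, 31.0, 85.0], [600.0, 283.0, 92.0]]
beam 0.65 [116. 226.  30.  19.] [[512.0, -282.0, 8.0], [525.0, -258.0, 37.0], [532.0, -236.0, 52.0]]
```

Run:
```python
from h import *
a=cv2.imread('pics/top1.png');b=cv2.imread('pics/scene1.png')
a=cv2.resize(a[110:310,60:440],None,fx=2,fy=2);b=cv2.resize(b[140:340,40:420],None,fx=1.5,fy=1.5,)[:200*3//2]
b=cv2.resize(b,(760,300))if 0 else b
o=np.zeros((600,760,3),np.uint8);o[:400]=a[:400];o[400:]=cv2.resize(cv2.imread('pics/scene1.png')[180:310,40:287],(760,400))[:200]
cv2.imwrite('pics/v1.png',o)
p,d,ci=cap('top')
for t,z0 in (('weight_top',95),('weight_pan',88),('jar_pan',57)):
    r=[r for r in spotter.regions_of('top',t)]
    for q in r:
        v,u=np.nonzero(cv2.dilate(q['pixels'].astype(np.uint8),np.ones((5,5))));w=world(ci,d,u,v)
        w=w[(w[:,2]>z0)&(w[:,2]<z0+12)]
        if len(w)>10:print(t,len(w),cv2.minEnclosingCircle(w[:,:2].astype(np.float32)),w.mean(0))
```

```text
weight_top 105 ((506.92193603515625, -259.7141418457031), 29.13648223876953) [ 505.67286941 -259.8804015   100.07859287]
weight_top 18 ((528.7666625976562, 209.54653930664062), 28.729904174804688) [517.62538197 201.57134217 101.37423104]
weight_pan 643 ((487.9071960449219, -14.452260971069336), 78.64689636230469) [488.3613937  -14.05051968  90.70215831]
jar_pan 279 ((536.3547973632812, 218.1099090576172), 78.53943634033203) [534.21574049 222.43480813  59.7655883 ]
```

View pics/v1.png

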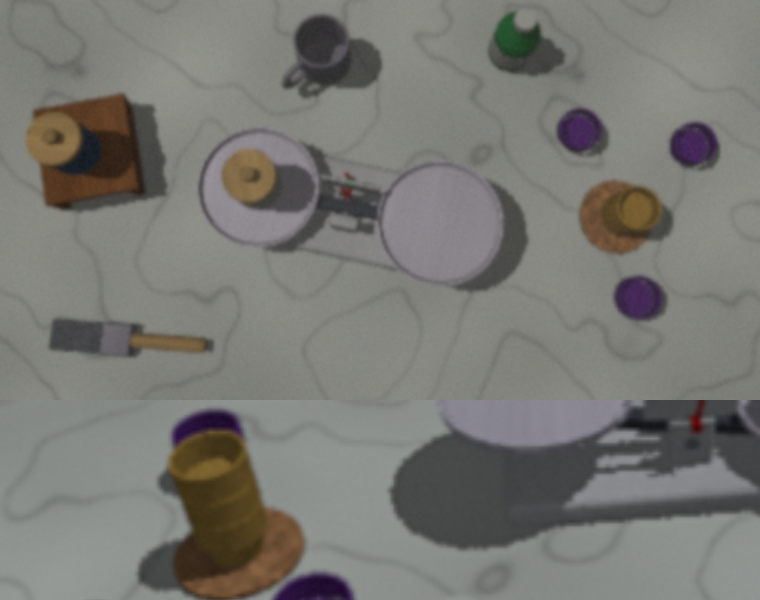

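The only brass stack is at top-view pixel (380,213), standing on the cork mat. The look-alikes are purple cups at (351,177), (407,183) and (378,259). I choose the brass stack, with its axis near (507,-260) and its rim at z=100. The weight pan centre is (488,-14), and the white canister stands in the far pan.

step_arm(plan="-56 -62.5 0 0 100;-56 -62.5 0 0 100;-56 -62.5 0 0 100;-56 -62.5 0 0 100;-56 -62.5 0 0 100;-56 -62.5 0 0 100;-56 -62.5 0 0 100;-56 -62.5 0 0 100;-56 -62.5 0 0 100;-56 -62.5 0 0 100", grip_force=40)

```text
time_s: 2.2
eef_pos: [363.9, 47.7, 231.6]
ee_rot: [0.001, 0.146, 0.989, 0.0]
force: [0.8, 1.0, -0.6]
grip_width: 1.002
```

step_arm(plan="-22 -25 0 0 100;-22 -25 0 0 100;-22 -25 0 0 100;-22 -25 0 0 100;-22 -25 0 0 100;-22 -25 0 0 100;-22 -25 0 0 100;-22 -25 0 0 100;-22 -25 0 0 80")

```text
time_s: 3.1
eef_pos: [501.9, -253.2, 230.8]
ee_rot: [-0.0, 0.146, 0.989, 0.0]
force: [0.3, -0.3, 0.2]
grip_width: 0.858
```

```bash
cat > st.py <<'E'
from h import *
def stack(zmin,zmax,fn=None):
    s=readout.sense();p,d,ci=cap('wrist',fn)
    v,u=np.mgrid[0:384,0:512];w=world(ci,d,u.ravel(),v.ravel())
    w=w[(w[:,2]>zmin)&(w[:,2]<zmax)&(np.hypot(w[:,0]-507,w[:,1]+260)<50)]
    (cx,cy),r=cv2.minEnclosingCircle(w[:,:2].astype(np.float32));print(len(w),cx,cy,r,np.percentile(w[:,2],[5,50,98]))
    q=np.array(s['ee_rot']);R=__import__('scipy.spatial.transform',fromlist=['Rotation']).Rotation.from_quat(q[[1,2,3,0]]).as_matrix()
    print('tcp',s['eef_pos'],'force',s['force'],s['grip_width'],'toolshift',R.T@(np.array([cx,cy,77])-s['eef_pos']))
E
python3 -c "
from st import *
stack(93,108,'w1.png')
for c in spotter.regions_of('wrist','weight_top'):print(c['conf'],c['extent'])"
```

```text
729 504.3194580078125 -259.9140625 28.092620849609375 [ 94.3665598   99.08871258 100.67660311]
tcp [ 501.86008863 -253.1756502   230.82065599] force [ 0.31061876 -0.31232935  0.21080046] 0.8576161715275438 toolshift [ -4.43444044  -5.81488765 153.81408169]
0.93 [248.0, 183.6, 58.8, 58.2]
0.85 [204.9, 77.4, 55.5, 57.2]
0.65 [199.2, 264.8, 42.9, 47.3]
0.6 [318.6, 243.2, 44.7, 46.9]
```

View pics/w1.png

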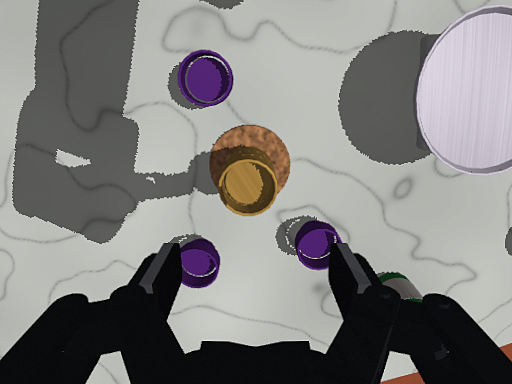

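The wrist view shows the brass cup on cork at (248,184), with purple cups at (206,78), (199,265) and (319,243). The choice holds: the fitted rim radius of 28.1 mm matches. I am descending now.

step_arm(plan="-0.4 -0.6 4 0 80;-0.4 -0.6 8 0 80;-0.4 -0.6 11 0 80;-0.4 -0.6 13 0 80;-0.4 -0.6 14.5 0 80;-0.4 -0.6 15.4 0 80;-0.4 -0.6 15.4 0 80")

```text
time_s: 3.9
eef_pos: [503.8, -259.1, 76.9]
ee_rot: [-0.001, 0.145, 0.989, 0.0]
force: [0.1, -0.1, -0.2]
grip_width: 0.802
```

step_arm(plan="0 0 0 0 60;0 0 0 0 55;0 0 0 0 50;0 0 0 0 50;0 0 0 0 50")

```text
time_s: 4.4
eef_pos: [504.6, -260.3, 78.6]
ee_rot: [0.001, 0.146, 0.989, -0.001]
force: [-0.8, -0.3, 5.8]
grip_width: 0.626
```

step_arm(plan="0 0 -0.5 0 50;0 0 -1 0 50;0 0 -2 0 50;0 0 -3 0 50;0 0 -4.5 0 50;0 0 -6.5 0 50;0 0 -6.5 0 50;0 0 -6.5 0 50")

```text
time_s: 5.2
eef_pos: [504.1, -259.9, 142.3]
ee_rot: [0.0, 0.146, 0.989, -0.0]
force: [-0.5, 0.2, -1.9]
grip_width: 0.629
```

```bash
python3 -c "
from st import *
stack(66,80,'w2.png')
cap('scene','s2.png');a=cv2.imread('pics/s2.png')[120:320,30:300]
b=cv2.imread('pics/w2.png');cv2.imwrite('pics/v2.png',np.hstack([cv2.resize(a,(400,300)),cv2.resize(b,(400,300))]))"
```

```text
707 503.86285400390625 -259.41046142578125 27.716337203979492 [67.95572195 75.00997673 76.51615851]
tcp [ 504.05574868 -259.87055343  142.27856528] force [-0.50344605  0.18303132 -1.85362626] 0.6294691643445216 toolshift [ 0.33782884  0.39223189 65.27841913]
```

View pics/v2.png

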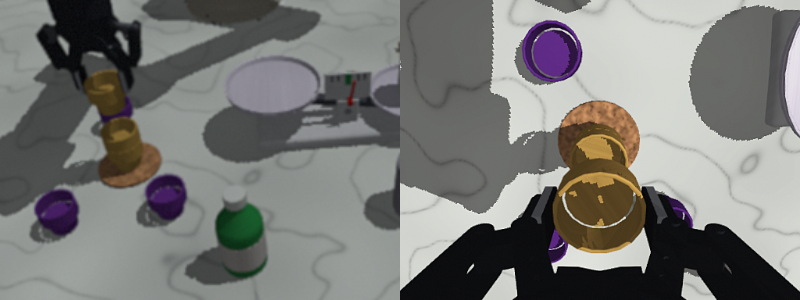

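The left half shows one cup held and two still nested on the mat. The right half shows the held cup between the pads at about (600,212). I am carrying it to the pan.

step_arm(plan="0 0 -2 0 50;5.3 23 -2 0 50;5.3 23 -2 0 50;5.3 23 -2 0 50;5.3 23 -2 0 50;5.3 23 -2 0 50;5.3 23 -2 0 50;5.3 23 1 0 50;5.3 23 2.5 0 50;5.3 23 2.5 0 50")

```text
time_s: 6.3
eef_pos: [518.3, -24.5, 114.8]
ee_rot: [-0.003, 0.146, 0.989, 0.0]
force: [-0.2, 0.3, -2.2]
grip_width: 0.631
```

```bash
python3 -c "
from st import *
s=readout.sense();print(s['eef_pos'],s['force'],s['grip_width'])
for c in ('scene','top'):
    p,d,ci=cap(c,c+'3.png')
    v,u=np.mgrid[0:384,0:512];u=u.ravel();v=v.ravel();ok=d[v,u]>0;w=world(ci,d,u,v);c3=p[v,u][ok].astype(int)
    m=(np.hypot(w[:,0]-488,w[:,1]+14)<80)&(w[:,2]>70)&(w[:,2]<150)&(c3[:,0]-c3[:,2]>40)
    print(c,m.sum(),np.percentile(w[m],[2,50,98],axis=0) if m.sum() else '')
b=cv2.imread('pics/scene3.png')[130:250,160:380];cv2.imwrite('pics/v3.png',cv2.resize(b,None,fx=3,fy=3))
"
```

```text
[518.31574434 -24.46767886 114.79327146] [-0.18744512  0.31848296 -2.16017125] 0.6313309918380207
scene 424 [[492.12122116 -48.85612109  97.97878329]
 [532.79642929 -26.58376247 123.07762963]
 [546.59982892  -3.31523729 136.60592245]]
top 0
```

View pics/v3.png

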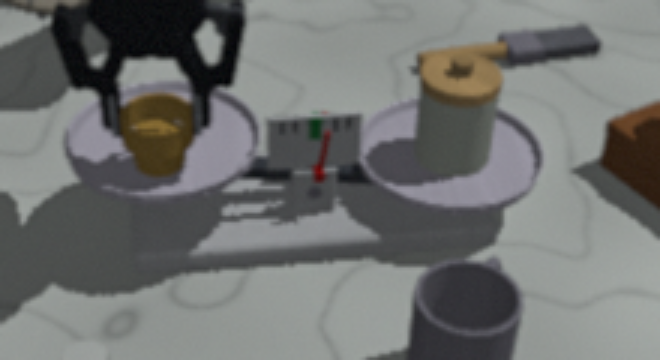

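The crop shows the cup at (158,130) hanging just over the weight pan floor, with the pointer off the green mark. I am lowering slowly and feeling for contact.

step_arm(plan="0 0 0.2 0 50;0 0 0.4 0 50;0 0 0.6 0 50;0 0 0.6 0 50;0 0 0.6 0 50")

```text
time_s: 6.9
eef_pos: [519.8, -24.5, 111.4]
ee_rot: [0.0, 0.146, 0.989, 0.0]
force: [0.0, -0.1, -2.8]
grip_width: 0.632
```

step_arm(plan="0 0 0.2 0 50;0 0 0.3 0 50;0 0 0.3 0 50;0 0 0.3 0 50;0 0 0.3 0 50")

```text
time_s: 7.4
eef_pos: [519.9, -24.6, 108.5]
ee_rot: [0.0, 0.146, 0.989, -0.0]
force: [0.3, -1.4, -1.8]
grip_width: 0.635
```

```bash
cat > pan.py <<'E'
from st import *
def pans():
    s=readout.sense();print(s['time_s'],s['eef_pos'],s['force'],s['grip_width'])
    p,d,ci=cap('scene')
    v,u=np.mgrid[0:384,0:512];u=u.ravel();v=v.ravel();ok=d[v,u]>0;w=world(ci,d,u,v);c3=p[v,u][ok].astype(int)
    for n,x,y in(('W',488,-14),('J',535,218)):
        for zn,lo,hi in(('floor',35,100),):
            m=(np.hypot(w[:,0]-x,w[:,1]-y)<65)&(w[:,2]>lo)&(w[:,2]<hi)&(abs(c3[:,0]-c3[:,2])<25)
            z=w[m,2];h,e=np.histogram(z,np.arange(35,101,2));print(n,m.sum(),'mode',e[h.argmax()]+1,'med near',np.median(z[abs(z-e[h.argmax()]-1)<4]))
    m=(np.hypot(w[:,0]-488,w[:,1]+14)<80)&(w[:,2]>60)&(w[:,2]<150)&(c3[:,0]-c3[:,2]>40)
    if m.sum():print('brass',np.percentile(w[m],[2,50,98],axis=0).round(1).tolist())
E
python3 -c "from pan import *;pans()"
```

```text
7.4 [519.86521745 -24.55732582 108.46642995] [ 0.28775206 -1.4442632  -1.8159131 ] 0.6351831263766928
W 685 mode 84 med near 84.277537999222
J 1131 mode 52 med near 52.81871435615393
brass [[494.1, -49.2, 90.3], [535.5, -27.3, 116.7], [548.6, -3.1, 130.6]]
```

step_arm(plan="0 0 0.1 0 50;0 0 0.2 0 50;0 0 0.3 0 50;0 0 0.4 0 50;0 0 0.4 0 50;0 0 0.4 0 50")

```text
time_s: 8.05
eef_pos: [519.7, -24.4, 104.3]
ee_rot: [-0.0, 0.146, 0.989, 0.0]
force: [-0.3, -1.4, -1.1]
grip_width: 0.635
```

```bash
python3 -c "from pan import *;pans()"
```

```text
8.05 [519.74552931 -24.39495768 104.27379474] [-0.29394539 -1.37623973 -1.06492109] 0.6347567082992484
W 676 mode 80 med near 80.15692926784752
J 1095 mode 56 med near 56.97602356489924
brass [[493.9, -49.1, 86.4], [534.6, -26.8, 112.7], [548.4, -2.5, 126.4]]
```

The pan gives way with about 2 N, so the canister weighs about one cup. I follow the pan down to level (floor 68) and release there.

step_arm(plan="0 0 0.2 0 50;0 0 0.4 0 50;0 0 0.6 0 50;0 0 0.8 0 50;0 0 1.0 0 50;0 0 1.1 0 50;0 0 1.2 0 50;0 0 1.2 0 50;0 0 1.2 0 50;0 0 1.2 0 50")

```text
time_s: 9.1
eef_pos: [519.7, -24.4, 92.4]
ee_rot: [-0.0, 0.146, 0.989, -0.0]
force: [-0.0, -2.2, 0.7]
grip_width: 0.634
```

```bash
python3 -c "from pan import *;pans()"
```

```text
9.1 [519.72677349 -24.41986528  92.3675486 ] [-0.00239005 -2.19190743  0.70118564] 0.6337481367460005
W 682 mode 68 med near 68.23539944766867
J 1007 mode 68 med near 68.95229754062166
brass [[494.0, -48.7, 74.4], [534.5, -26.7, 100.4], [548.2, -3.3, 113.9]]
```

step_arm(plan="0 0 0 0 66;0 0 0 0 69;0 0 0 0 73;0 0 0 0 78;0 0 0 0 82;0 0 0 0 82;0 0 0 0 82")

```text
time_s: 9.85
eef_pos: [519.7, -24.4, 92.3]
ee_rot: [-0.0, 0.146, 0.989, 0.0]
force: [-0.8, -0.1, 0.6]
grip_width: 0.826
```

step_arm(plan="0 0 -0.5 0 82;0 0 -1.5 0 82;0 0 -3 0 82;0 0 -6 0 82;0 0 -9 0 82;0 0 -12 0 82;0 -4 -14 0 82;0 -8 -14 0 82;0 -12 -14 0 82;0 -12 -14 0 82")

```text
time_s: 10.85
eef_pos: [484.1, -142.8, 233.3]
ee_rot: [0.0, 0.148, 0.989, -0.001]
force: [0.6, 0.5, 0.6]
grip_width: 0.822
```

step_arm(plan="0 0 0 0 82;0 0 0 0 82;0 0 0 0 82;0 0 0 0 82;0 0 0 0 82;0 0 0 0 82;0 0 0 0 82;0 0 0 0 82;0 0 0 0 82;0 0 0 0 82")

```text
time_s: 11.85
eef_pos: [485.1, -139.3, 232.3]
ee_rot: [-0.0, 0.146, 0.989, -0.0]
force: [0.9, -0.0, -0.0]
grip_width: 0.818
```

```bash
python3 -c "
from pan import *
pans()
p,d,ci=cap('scene','scene4.png');cap('top','top4.png')
b=cv2.imread('pics/scene4.png')[130:280,60:380];t=cv2.imread('pics/top4.png')[110:310,60:440]
cv2.imwrite('pics/v4.png',np.vstack([cv2.resize(b,(640,300)),cv2.resize(t,(640,300))]))
"
```

```text
11.85 [ 485.0875744  -139.33334265  232.30833655] [ 9.07832366e-01 -6.98736595e-03 -5.21873363e-04] 0.8176808866409173
W 832 mode 70 med near 70.13724447720458
J 1024 mode 68 med near 67.1314781458459
brass [[493.8, -49.5, 77.1], [530.7, -26.1, 103.4], [547.9, -1.3, 116.7]]
```

View pics/v4.png

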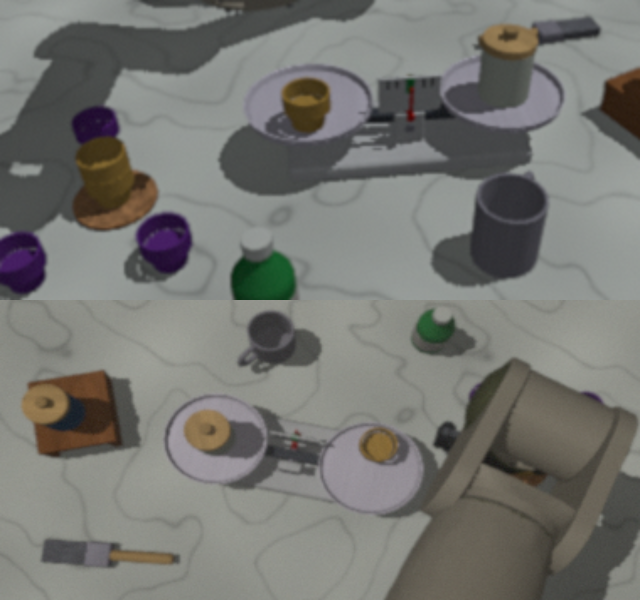

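The cup stands upright in the pan at (305,105). The pointer is on the green mark at (410,85), and two cups remain nested on the mat. I take one more reading to confirm it stays, then hand in.

step_arm(plan="0 0 0 0 82;0 0 0 0 82;0 0 0 0 82;0 0 0 0 82;0 0 0 0 82;0 0 0 0 82;0 0 0 0 82;0 0 0 0 82;0 0 0 0 82;0 0 0 0 82")

```text
time_s: 13.0
eef_pos: [485.1, -139.3, 232.3]
ee_rot: [0.0, 0.146, 0.989, -0.0]
force: [0.3, 0.8, -0.5]
grip_width: 0.82
```

```bash
python3 -c "
from pan import *
pans();print(workorder.finish_job())"
```

```text
13.0 [ 485.10623228 -139.32870729  232.30489898] [ 0.28697994  0.80228257 -0.49578143] 0.8199834956420613
W 824 mode 70 med near 70.10700180509274
J 1016 mode 66 med near 66.97138077492416
brass [[493.8, -49.5, 77.6], [531.4, -26.1, 103.1], [547.6, -1.3, 116.3]]
the job is handed in; nothing more can be done
None
```

The canister in the pan (the white one) weighs about as much as one cup weight. I lifted the top brass cup off the stack and stood it upright in the empty pan, and the beam came level with that single weight. I handed the job in at 13.0 s.

- **Level:** Two readings about 1.1 s apart agreed, with the weight pan floor at about 70 mm and the canister pan floor at about 67 mm. That is a residual tilt of about 0.013 rad toward the canister, which fits the stated 4 percent difference. In the scene image the pointer stood on the green mark.
- **Everything else:** The two spare weights were still nested on their mat. The canisters and the bystanders looked undisturbed in the last images.
- **Not measured:** I did not re-measure the bystanders' positions. In the last top view the arm hid the mat and most of the purple cups, so I judged those from the scene camera, which showed them undisturbed.

No check failed.

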